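# Chill a wax block with the bench-mounted freeze spray

### The job

Take the green tissue cassette off the cold pack and lay it, wax side up, squarely inside the blue outline on the aluminium plate under the leaning spray can, and let go of it. Then press the can's red nozzle cap firmly down for a moment, without forcing it, and let it spring back up. Never spray before the green block is in place, and leave the block there and the other things undisturbed.

Things in the scene. Friction and masses are not known exactly. Their poses are not given: they have to be found in the camera images.
- green_block: The block to chill: green plastic tissue cassette with a pale wax slab (24 x 18 x 5 mm, brownish tissue patch in it) on top, 14 mm high overall. Cassette 40 mm along its x, 28 mm along its y, 9 mm high. Origin: centre of the underside, z up out of the wax. Loose, about 20 g.
- orange_block: Bystander: orange cassette with a pale wax slab (24 x 18 x 5 mm, brownish tissue patch in it) on top, 14 mm high overall. Cassette 40 mm along its x, 28 mm along its y, 9 mm high. Origin: centre of the underside, z up out of the wax. Loose, about 20 g.
- yellow_block: Bystander: yellow cassette with a pale wax slab (24 x 18 x 5 mm, brownish tissue patch in it) on top, 14 mm high overall. Cassette 40 mm along its x, 28 mm along its y, 9 mm high. Origin: centre of the underside, z up out of the wax. Loose, about 20 g.
- coldpack: Fixed blue slab with a white top, 18 mm high, 260 x 110 mm, on which the three blocks lie in a row 80 mm apart. Origin on the table; the slab reaches from -50 to +210 mm along its x and +-55 mm along its y.
- jar: Bystander: small specimen jar, 42 mm across, 65 mm high, loose, standing on the table.
- brush: Bystander: small brush with a wooden handle lying loose on the table.
- stand: Fixed spray stand, white base 360 x 100 x 12 mm, reaching from -50 to +310 mm along its x. Origin on the table under the centre of the aluminium plate (92 x 84 mm, top at 30 mm). Behind the plate (+x), two cheeks and two black bands hold a blue and white spray can, 65 mm across, that leans 35 degrees over towards the plate (towards the stand's -x).
- mark (a point): Centre of the blue painted outline on top of the aluminium plate; the outline is flat, 56 mm long inside along this point's x and 44 mm along its y. z up. The long side of the block goes along the long side of the outline.
- cap_mid (a point): On the can's axis, mid height of the red nozzle cap's top (flat disc, 32 mm across), 170 mm along the stand's x from the plate's centre, 174 mm above the table. z: the can's axis, up out of the cap, leaning towards the plate; y: level. The can is clamped higher or lower each time: the unpressed cap's real top lies within 8 mm above or below this point along z, to be felt or seen.
- hood (a point): Mid height of the top edge of the white hood at the back of the cap (axes as cap_mid). Hood and collar move with the can and surround the cap at 29 mm inner radius: 30 mm above the unpressed cap's top at the back, overhanging it, so the tool must come tilted along the can's axis; 2 mm above at the sides; 16 mm below in front, towards the plate.
- nozzle_cap (a joint): How far the red nozzle cap is pressed, m: 0 up, 0.009 right down. Sprung: about 2 N to start moving, 5.6 N at 5 mm (from where it sprays), 8.4 N right down, then a hard stop.
There are look-alikes about, which are no part of the job. Leave any pink or purple look-alike of the green_block alone.

How it is judged:
On the way, in this order (a step that is already met when the one before it is completed fails the run):
1. the green block lies wax up inside the outline, let go (x of green_block in the frame of mark between -0.01 and 0.01 m and y of green_block in the frame of mark between -0.01 and 0.01 m and z of green_block in the frame of mark below 0.003 m and angle between the x axis of green_block and the x axis of mark, either way round below 0.25 rad and angle between green_block's own z axis and vertical below 0.1 rad and contact force between the fingers and green_block below 0.05 N), for 0.3 s.
2. the nozzle cap is pressed at least 5 mm down while the block lies in place (value of joint nozzle_cap above 0.005 m and x of green_block in the frame of mark between -0.01 and 0.01 m and y of green_block in the frame of mark between -0.01 and 0.01 m and z of green_block in the frame of mark below 0.003 m and angle between the x axis of green_block and the x axis of mark, either way round below 0.25 rad and angle between green_block's own z axis and vertical below 0.1 rad), for 0.2 s.
At the end, for the whole second after the job is handed in: The green block lies flat and wax up on the aluminium plate, its centre within 10 mm of the outline's centre along each side and its long side within 0.25 rad of the outline's, at rest and not held; the nozzle cap is back up (pressed less than 1 mm) (all of step 1 and linear speed of green_block below 0.01 m/s and value of joint nozzle_cap below 0.001 m); the robot touches nothing.
It fails at once if the cap is pressed 5 mm or more while the green block is not in place in the outline (value of joint nozzle_cap above 0.005 m and not (x of green_block in the frame of mark between -0.01 and 0.01 m and y of green_block in the frame of mark between -0.01 and 0.01 m and z of green_block in the frame of mark below 0.003 m and angle between the x axis of green_block and the x axis of mark, either way round below 0.25 rad and angle between green_block's own z axis and vertical below 0.1 rad)).
It fails at once if the robot pushes on the stand, can or cap with more than 35 N (contact force between any of the fingers, the arm and stand above 35 N).
It fails at once if another block, the jar or the brush is shifted more than 15 mm (distance of any of orange_block, yellow_block, jar, brush from where it was at the start of the episode above 0.015 m).
It fails at once if the jar is tipped (angle between jar's own z axis and vertical above 0.4 rad).
It also fails if it takes over 56 s, if anything falls off the work surface, if the arm or the gripper's body presses on something with over 40 N, if the wrist force passes 120 N, or if a joint passes its speed limit or range.

### The arm

A 7-joint arm with a two-finger parallel gripper is mounted at the origin on the work surface. World frame = base frame: x ahead of the robot, y to its left, z up, the work surface at z = 0. Lengths are in m, angles in rad, forces in N, time in s.
With the tool pointing down it reaches from about 0.4 to 0.875 m from the base axis. Payload 19.3 kg.
Tool frame: the origin (TCP) lies on the centre line of the jaws, within the pads' length; the fingertips stand 8 mm ahead of it and the grasp point (between the pads) lies 11 mm behind it (bot.tip_reach is the distance from the TCP to the fingertips, in m); z points along the fingers, y is the line along which they close (so a half turn about z gives the same grasp; the last joint's range is limited). The gripper opens to 85 mm and grips with 20 to 120 N. Pads are 22 mm wide; open, the fingers measure 114 mm over their backs; the gripper's body (76 mm by 85 mm) begins 54 mm behind the grasp point. The pads swing forward as they close: fully open they stand 13 mm farther back than shut.
Start: joints at [-1.251, 0.521, -0.036, 1.599, 0.021, 1.021, -0.113], TCP at [0.238, 0.578, 0.239] pointing down, gripper open.
Joint ranges: [-2.91, 2.91], [-0.3, 2.13], [-1.5, 1.42], [0.17, 2.43], [-1.26, 4.41], [0.16, 1.93], [-2.52, 2.52]. Speed limits (rad/s): [1.89, 1.89, 2.39, 2.39, 3.01, 3.01, 3.01].

### API

Orientations are given as a unit quaternion [x, y, z, w].
In Python, from station import observe, grab_frame, bot gives the robot as it stands.
- The arm moves only by the shell command python3 -m crank 'ROWS' [FORCE]. ROWS is JSON, one flat list of numbers, 5 for each row, row after row: the shift along the tool's x, y, z in mm, then the turn about the tool's z in degrees, then the opening, from 0 (shut) to 1 (fully open). In form: [x, y, z, turn, claw, x, y, z, turn, claw, ...]. A call has 1 to 5 rows; each row shifts and turns the commanded pose from where the row before left it, along the tool's axes as they then stand; what a row does not reach is not made up. A row lasts 1/12 s, in which the tool goes at most 41.7 mm and 7.16 degrees, less where a joint would pass 70% of its speed; a pose out of reach is approached as far as the arm can. A call is refused whole if a number of a shift passes 41.7 or a number of a turn 7.16, either way. A call with a gripper value outside its range is refused whole. The fingers move at their own pace and stop on an object; FORCE is the grip in N (left out, the last holds). Time passes only in rows, so rows that do not move let the fingers close. It gives the time, the measured TCP pose, the force, the opening and the grip force at its end, in the units of the state.
- observe(): the state, without advancing time (a new reading comes with each control period).
- grab_frame(name): name is "scene" or "top" or "wrist"; returns a dict with "pixels" (400x640x3 uint8, red, green, blue), "range_z" (400x640 float32, m along the optical axis (not along the pixel's ray), 0 where there is no reading), "intrinsics" (3x3 intrinsics, pixels), "pose" (4x4, takes a point from camera to world coordinates). Camera axes: x right, y up, looking along -z (the intrinsics and any distortion apply to the point x, -y, -z); pixel columns grow to the right and rows downward; lengths in m; the calibration is good to about 2 mm. A picture is of the moment at which its call begins.
- bot.close_job(): hands the job in; it is judged then, once.
The state is a dict: "clock": time; "joint_positions": joint angles; "joint_vel": joint speeds; "tau": joint torques, N m; "eef_pos": TCP position; "tool_rot": TCP orientation; "contact_force": force on the tool from outside, world axes, zero at the start; "moment": the same for the moment, N m; "finger_gap": finger opening in m; "grasp_force": force on a finger pad.
Only numpy, scipy, OpenCV 4.12 (cv2) and the standard library are available. Lean on these libraries where they do the work, as an engineer would, in place of code of your own. Each camera call takes 0.05 s, during which the arm holds its last target. There are 200 camera calls.

## Working session

There is one attempt and no reset: what is moved stays moved. The work goes in short steps, Python scripts to look and compute and a shell command to move; the robot and the scene stay as the last step left them, time stands still between calls to the robot, and variables do not carry over. Pictures are saved under pics/ and viewed, at most 10 in all, crops included, and the job is handed in when it is done.

```bash
ls; mkdir -p pics
python3 - <<'E'
from station import observe, grab_frame, bot
import cv2,numpy as np
o=observe()
for k,v in o.items(): print(k,np.round(v,3))
print(bot.tip_reach)
for n in("scene","top"):
    f=grab_frame(n); cv2.imwrite(f"pics/{n}0.png",f["pixels"][:,:,::-1]); np.savez(f"{n}0.npz",**f); print(n,f["intrinsics"].tolist(),np.round(f["pose"],3).tolist())
E
```

```text
pics
clock 0.0
joint_positions [-1.251  0.522 -0.036  1.6    0.021  1.021 -0.113]
joint_vel [ 0.002 -0.001  0.002 -0.001  0.    -0.001 -0.   ]
tau [ 1.0000e-03 -9.2712e+01  1.9810e+00 -3.6993e+01  1.8000e-02  8.0000e-03
 -0.0000e+00]
eef_pos [0.237 0.578 0.239]
tool_rot [ 0.194  0.981 -0.001 -0.   ]
contact_force [-0.634  0.181 -0.586]
moment [ 0.043 -0.03  -0.073]
grasp_force 0.0
finger_gap 0.085
0.008
scene [[432.5536504641984, 0.0, 316.12938461304316], [0.0, 432.5536504641984, 205.20440349382594], [0.0, 0.0, 1.0]] [[-0.695, -0.517, 0.5, 1.018], [0.719, -0.507, 0.476, 0.472], [0.007, 0.69, 0.724, 0.908], [0.0, 0.0, 0.0, 1.0]]
top [[483.5247657345399, 0.0, 312.3229568599082], [0.0, 483.5247657345399, 201.31840346930716], [0.0, 0.0, 1.0]] [[-0.003, 0.994, -0.107, 0.367], [-1.0, -0.005, -0.015, -0.024], [-0.016, 0.107, 0.994, 1.447], [0.0, 0.0, 0.0, 1.0]]
```

View pics/scene0.png

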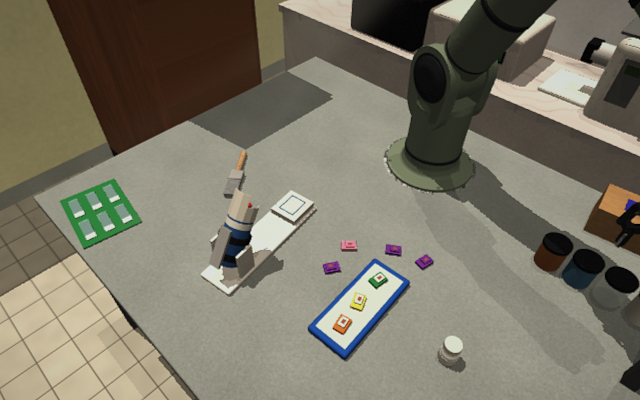

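View pics/top0.png

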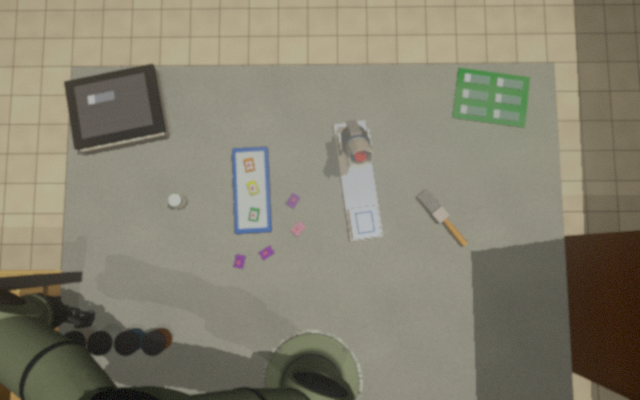

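Candidates for the green block, in top-view pixels: the green cassette (254,214), yellow (252,188), orange (249,165), pink (298,229), purple (293,200), (266,252) and (239,261), and the green slide tray (490,97). By the description it is the green cassette on the cold pack, at (254,214) in top and (377,280) in scene.

```bash
cat > h.py <<'E'
import numpy as np,cv2
from scipy.spatial.transform import Rotation as R
def ray(f,u,v):
    d=np.linalg.inv(f["intrinsics"])@np.array([u,v,1.0]); d=d*[1,-1,-1]
    T=f["pose"]; return T[:3,3],T[:3,:3]@d
def plane(f,uv,z):
    out=[]
    for u,v in np.atleast_2d(uv):
        o,d=ray(f,u,v); out.append(o+d*(z-o[2])/d[2])
    return np.array(out)
def pts(f):
    v,u=np.mgrid[:400,:640]; K=f["intrinsics"]; z=f["range_z"]
    p=np.stack([(u-K[0,2])/K[0,0]*z,-(v-K[1,2])/K[1,1]*z,-z],-1)
    return p@f["pose"][:3,:3].T+f["pose"][:3,3]
def hsv(f): return cv2.cvtColor(f["pixels"],cv2.COLOR_RGB2HSV)
def mask(f,lo,hi,box):
    m=cv2.inRange(hsv(f),np.array(lo),np.array(hi)); k=np.zeros_like(m); x0,y0,x1,y1=box; k[y0:y1,x0:x1]=255
    return m&k
def ang(p): # rect of world xy pts -> centre, long-axis angle deg, sizes mm
    r=cv2.minAreaRect((p[:,:2]*1000).astype(np.float32)); b=cv2.boxPoints(r)
    e=[b[1]-b[0],b[2]-b[1]]; e.sort(key=lambda a:-np.hypot(*a))
    return np.round(np.array(r[0]),1),round(np.degrees(np.arctan2(e[0][1],e[0][0]))%180,1),[round(float(np.hypot(*a)),1) for a in e]
E
python3 - <<'E'
from h import *
S=dict(np.load("scene0.npz")); T=dict(np.load("top0.npz"))
def rep(n,f,m,z):
    v,u=np.nonzero(m); P=plane(f,np.c_[u,v],z); print(n,len(u),(u.mean(),v.mean()),*ang(P), "depth z med",np.round(np.median(pts(f)[v,u],axis=0),4))
gT=mask(T,(45,70,30),(85,255,255),(240,200,268,228)); gS=mask(S,(45,70,30),(85,255,255),(360,265,395,295))
rep("greenT",T,gT,.027); rep("greenS",S,gS,.027)
bT=mask(T,(100,80,60),(125,255,255),(345,200,385,242)); rep("markT",T,bT,.030)
bS=mask(S,(100,60,60),(125,255,255),(270,185,320,225)); rep("markS",S,bS,.030)
cT=mask(T,(100,90,60),(125,255,255),(225,140,280,240)); rep("packT",T,cT,.018)
cS=mask(S,(100,90,60),(125,255,255),(300,255,415,360)); rep("packS",S,cS,.018)
for f,b in((T,(345,140,380,175)),(S,(230,190,265,225))):
    m=mask(f,(0,130,80),(8,255,255),b)|mask(f,(172,130,80),(180,255,255),b); v,u=np.nonzero(m); print("cap",len(u),u.mean(),v.mean(),np.median(pts(f)[v,u],axis=0))
p=np.hstack([cv2.resize(T["pixels"][190:240,225:305],(400,250),interpolation=2),cv2.resize(S["pixels"][260:310,340:420],(400,250),interpolation=2)])
q=np.hstack([cv2.resize(T["pixels"][110:250,320:400],(400,350)),cv2.resize(S["pixels"][180:300,195:325],(400,350))]) 
cv2.imwrite("pics/crop1.png",np.vstack([p,q])[:,:,::-1])
E
```

```text
greenT 10 (np.float64(254.6), np.float64(209.3)) [496.1 169.9] 89.7 [17.8, 3.0] depth z med [0.4975 0.1667 0.0275]
greenS 95 (np.float64(376.53684210526313), np.float64(281.0315789473684)) [484.3 170.6] 170.2 [39.2, 28.8] depth z med [0.4919 0.1746 0.025 ]<stdin>:4: RuntimeWarning: Mean of empty slice.
  ret = ret.dtype.type(ret / rcount)
Traceback (most recent call last):
  File "h.py", line 20, in ang
    r=cv2.minAreaRect((p[:,:2]*1000).astype(np.float32)); b=cv2.boxPoints(r)
                       ~^^^^^^
IndexError: too many indices for array: array is 1-dimensional, but 2 were indexed
```

Run:
```python
from h import *
S=dict(np.load("scene0.npz")); T=dict(np.load("top0.npz"))
def rep(n,f,m,z):
    v,u=np.nonzero(m)
    if len(u)<4: print(n,"few");return
    P=plane(f,np.c_[u,v],z); print(n,len(u),(u.mean(),v.mean()),*ang(P), "depth med",np.round(np.median(pts(f)[v,u],axis=0),4))
print(hsv(T)[205:223,254].tolist(), hsv(T)[222,350:385].tolist())
rep("greenT",T,mask(T,(45,40,30),(90,255,255),(240,200,268,228)),.027)
rep("markT",T,mask(T,(95,30,60),(130,255,255),(345,200,378,237)),.030)
rep("markS",S,mask(S,(100,60,30),(130,255,255),(272,185,312,225)),.030)
rep("packT",T,mask(T,(100,90,60),(130,255,255),(225,140,280,240)),.018)
rep("packS",S,mask(S,(100,90,60),(130,255,255),(300,255,415,360)),.018)
for f,b in((T,(345,140,380,175)),(S,(230,190,265,225))):
    m=mask(f,(0,90,60),(8,255,255),b)|mask(f,(172,90,60),(180,255,255),b); v,u=np.nonzero(m); print("cap",len(u),u.mean(),v.mean(),np.median(pts(f)[v,u],axis=0))
p=np.hstack([cv2.resize(T["pixels"][190:240,225:305],(400,250),interpolation=2),cv2.resize(S["pixels"][260:310,340:420],(400,250),interpolation=2)])
q=np.hstack([cv2.resize(T["pixels"][110:250,320:400],(400,350)),cv2.resize(S["pixels"][180:300,195:325],(400,350))]) 
cv2.imwrite("pics/crop1.png",np.vstack([p,q])[:,:,::-1])
```

```text
[[50, 9, 180], [45, 12, 173], [50, 28, 166], [58, 58, 154], [59, 78, 150], [58, 65, 150], [53, 32, 161], [30, 11, 168], [10, 22, 174], [9, 38, 173], [8, 40, 173], [10, 35, 175], [14, 19, 173], [41, 12, 170], [53, 27, 159], [56, 48, 150], [51, 35, 155], [53, 12, 173]] [[30, 8, 155], [75, 3, 173], [80, 4, 181], [80, 4, 183], [84, 7, 183], [100, 9, 178], [101, 21, 172], [102, 22, 172], [103, 13, 181], [108, 7, 185], [98, 6, 184], [105, 8, 185], [100, 8, 187], [96, 7, 184], [102, 7, 184], [108, 7, 186], [105, 8, 187], [107, 10, 187], [105, 8, 185], [100, 8, 185], [102, 7, 185], [103, 10, 180], [100, 22, 175], [102, 25, 174], [107, 13, 181], [105, 8, 185], [102, 7, 185], [105, 6, 183], [105, 3, 181], [45, 3, 175], [26, 11, 169], [27, 18, 157], [23, 29, 152], [28, 24, 150], [28, 24, 146]]
greenT 60 (np.float64(254.2), np.float64(213.16666666666666)) [482.7 170.1] 174.3 [37.3, 26.8] depth med [0.4915 0.1672 0.0278]
markT 8 (np.float64(363.625), np.float64(221.0)) [ 460.7 -158. ] 19.5 [59.1, 43.4] depth med [ 0.4724 -0.149   0.0293]
markS 16 (np.float64(291.0625), np.float64(205.3125)) [ 457.3 -155.8] 7.7 [60.2, 47.9] depth med [ 0.4597 -0.1641  0.0295]
packT 436 (np.float64(249.96330275229357), np.float64(196.5619266055046)) [557.  180.5] 2.8 [252.9, 104.6] depth med [0.5148 0.1903 0.0183]
packS 1359 (np.float64(356.7917586460633), np.float64(312.40176600441504)) [559.6 181.5] 3.0 [258.9, 109.1] depth med [0.5915 0.2061 0.0159]
cap 71 359.8169014084507 156.50704225352112 [ 0.62241635 -0.13169162  0.17782137]
cap 15 249.4 204.93333333333334 [ 0.62190206 -0.1194481   0.17559746]
```

View pics/crop1.png

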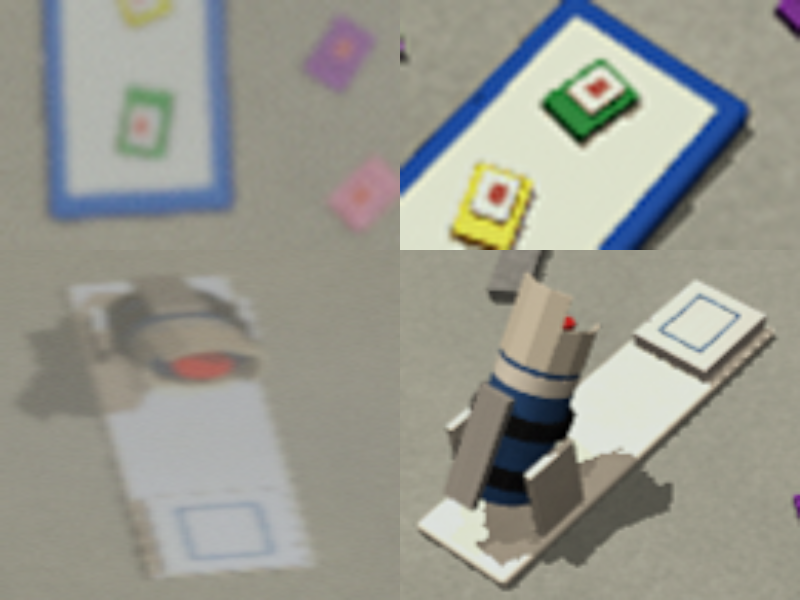

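The crop confirms the choice: the green cassette, with white wax and a brown patch, at crop (145,123) left and (590,100) right, is next to the yellow one. Pink and purple lie off the pack. The outline's long side runs along the stand's x, and the cap is visible from above under the hood. Next I move over the block for a wrist view.

```bash
cat > d.py <<'E'
import sys,json
from h import *
from station import observe
def delta(x,y,z,yaw=None):
    o=observe(); r=R.from_quat(o["tool_rot"]); m=r.as_matrix(); d=m.T@(np.array([x,y,z])-o["eef_pos"])*1000
    ty=np.degrees(np.arctan2(m[1,1],m[0,1]))
    print("t",round(o["clock"],2),"pos",np.round(o["eef_pos"],4),"tool d mm",np.round(d,1),"yaxis deg",round(ty,1),"zaxis",np.round(m[:,2],3),"F",np.round(o["contact_force"],1),"gap",round(o["finger_gap"],4),"grip",round(float(o["grasp_force"]),1))
    if yaw is not None: print("turn needed",round(-((yaw-ty+90)%180-90),1))
if __name__=="__main__": delta(*map(float,sys.argv[1:]))
E
python3 -m crank '[-25.6,-18.9,0,0,1,-25.6,-18.9,0,0,1,-25.6,-18.9,0,0,1,-25.6,-18.9,0,0,1,-25.6,-18.9,0,0,1]'
python3 -m crank '[-25.6,-18.9,0,0,1,-25.6,-18.9,0,0,1,-25.6,-18.9,0,0,1,-25.6,-18.9,0,0,1,-25.6,-18.9,0,0,1]'
python3 -m crank '[-25.6,-18.9,0,0,1,-25.6,-18.9,0,0,1,-25.6,-18.9,0,0,1,-25.6,-18.9,0,0,1,-25.6,-18.9,0,0,1]'
python3 -m crank '[0,0,0,-5,1,0,0,0,-5,1,0,0,0,-4,1,0,0,0,0,1,0,0,0,0,1]'
python3 d.py .484 .170 .2 82
python3 - <<'E'
from station import grab_frame
from h import *
f=grab_frame("wrist"); np.savez("w1.npz",**f); cv2.imwrite("pics/w1.png",f["pixels"][:,:,::-1]); print(np.round(f["pose"],3).tolist(),f["intrinsics"].tolist())
E
```

```text
clock: 0.52
eef_pos: [0.3205, 0.4405, 0.2391]
tool_rot: [0.194, 0.981, -0.0, -0.0]
contact_force: [0.1, 0.6, 0.5]
finger_gap: 0.0856
grasp_force: 0.0
clock: 0.93
eef_pos: [0.4029, 0.3045, 0.2392]
tool_rot: [0.194, 0.981, -0.0, -0.0]
contact_force: [-0.0, -0.3, -0.7]
finger_gap: 0.0855
grasp_force: 0.0
clock: 1.35
eef_pos: [0.4854, 0.1684, 0.2392]
tool_rot: [0.194, 0.981, -0.0, -0.0]
contact_force: [0.6, -0.4, -0.4]
finger_gap: 0.0854
grasp_force: 0.0
clock: 1.77
eef_pos: [0.4849, 0.1698, 0.2392]
tool_rot: [0.074, 0.997, -0.0, -0.0]
contact_force: [-0.1, 0.3, 1.1]
finger_gap: 0.0853
grasp_force: 0.0
t 1.77 pos [0.4849 0.1698 0.2392] tool d mm [ 0.9  0.1 39.2] yaxis deg 81.5 zaxis [-0. -0. -1.] F [-0.1  0.3  1.1] gap 0.0853 grip 0.0
turn needed -0.5
[[0.148, -0.943, -0.297, 0.41], [0.989, 0.142, 0.044, 0.181], [0.0, -0.3, 0.954, 0.374], [0.0, 0.0, 0.0, 1.0]] [[356.2072888803627, 0.0, 319.1721786706306], [0.0, 356.2072888803627, 201.25911122602366], [0.0, 0.0, 1.0]]
```

View pics/w1.png

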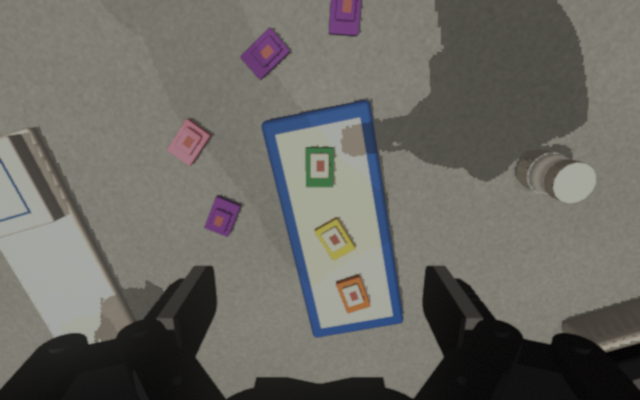

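The wrist view shows the green cassette at (320,166), almost square to the jaws, with yellow (335,239) and orange (353,295) well clear. Next I measure its centre and angle.

```bash
python3 - <<'E'
from h import *
f=dict(np.load("w1.npz"))
m=mask(f,(45,70,30),(85,255,255),(295,135,345,195)); v,u=np.nonzero(m)
P=pts(f)[v,u]; print(len(u),ang(plane(f,np.c_[u,v],.026)),"z pct",np.percentile(P[:,2],[5,50,95]))
k=P[:,2]>.0245; print("top only",ang(plane(f,np.c_[u,v][k],.027)))
m=mask(f,(5,0,140),(179,60,255),(306,150,336,182)); 
h=hsv(f); r=mask(f,(0,80,60),(15,255,255),(306,150,336,182)); v,u=np.nonzero(r); print("patch",len(u),plane(f,np.c_[u,v],.032).mean(0))
E
python3 d.py .484 .170 .1 82
```

```text
573 (array([483. , 170.1]), np.float32(170.8), [38.7, 26.6]) z pct [0.02629902 0.02740375 0.02875316]
top only (array([482.8, 170.2]), np.float32(170.8), [38.6, 26.5])
patch 69 [0.48017829 0.17122645 0.032     ]
t 1.82 pos [0.4849 0.1699 0.2392] tool d mm [  0.9   0.  139.2] yaxis deg 81.5 zaxis [-0. -0. -1.] F [-1.2 -0.2 -0.4] gap 0.0851 grip 0.0
turn needed -0.5
```

```bash
python3 -m crank '[1.9,0,32,0.5,0.55,0,0,32,0,0.55,0,0,32,0,0.55,0,0,32,0,0.55,0,0,32,0,0.55]' 25
python3 -m crank '[0,0,20,0,0.55,0,0,15,0,0.55,0,0,8,0,0.55,0,0,4,0,0.55,0,0,2,0,0.55]'
python3 d.py .483 .170 .027 80.8
```

```text
clock: 2.23
eef_pos: [0.483, 0.1703, 0.078]
tool_rot: [0.078, 0.997, 0.0, 0.0]
contact_force: [0.0, 0.9, -0.4]
finger_gap: 0.0469
grasp_force: 0.0
clock: 2.65
eef_pos: [0.4831, 0.1703, 0.0302]
tool_rot: [0.077, 0.997, -0.0, -0.0]
contact_force: [-0.2, -0.5, -0.7]
finger_gap: 0.0467
grasp_force: 0.0
t 2.65 pos [0.4831 0.1703 0.0302] tool d mm [ 0.1 -0.3  3.2] yaxis deg 81.1 zaxis [-0. -0. -1.] F [-0.2 -0.5 -0.7] gap 0.0467 grip 0.0
turn needed 0.3
```

```bash
python3 -m crank '[0,0,2,0,0.55,0,0,0,0,0.1,0,0,0,0,0.1,0,0,0,0,0.1,0,0,0,0,0.1]' 25
python3 -m crank '[0,0,0,0,0.1,0,0,-3,0,0.1,0,0,-20,0,0.1,0,0,-30,0,0.1,0,0,-30,0,0.1]'
python3 -m crank '[0,0,-30,0,0.1,0,0,-30,0,0.1,0,0,-20,0,0.1,0,0,0,0,0.1,0,0,0,0,0.1]'
python3 - <<'E'
from station import grab_frame
from h import *
f=grab_frame("wrist"); np.savez("w2.npz",**f); cv2.imwrite("pics/w2.png",f["pixels"][:,:,::-1])
E
python3 d.py .459 -.157 .19 98
```

```text
clock: 3.07
eef_pos: [0.4835, 0.1704, 0.0291]
tool_rot: [0.077, 0.997, 0.0, 0.0]
contact_force: [-1.2, 0.4, 7.6]
finger_gap: 0.0271
grasp_force: 25.7
clock: 3.48
eef_pos: [0.4826, 0.17, 0.1123]
tool_rot: [0.077, 0.997, -0.0, -0.001]
contact_force: [0.1, 0.0, -0.2]
finger_gap: 0.0271
grasp_force: 24.9
clock: 3.9
eef_pos: [0.4835, 0.1704, 0.1925]
tool_rot: [0.077, 0.997, 0.001, 0.001]
contact_force: [-1.0, 0.5, 0.3]
finger_gap: 0.0274
grasp_force: 24.9
t 3.95 pos [0.483  0.1702 0.1914] tool d mm [ -26.6 -327.     1.3] yaxis deg 81.2 zaxis [ 0.001  0.    -1.   ] F [-0.6  0.1 -0.9] gap 0.0269 grip 24.9
turn needed -16.8
```

View pics/w2.png

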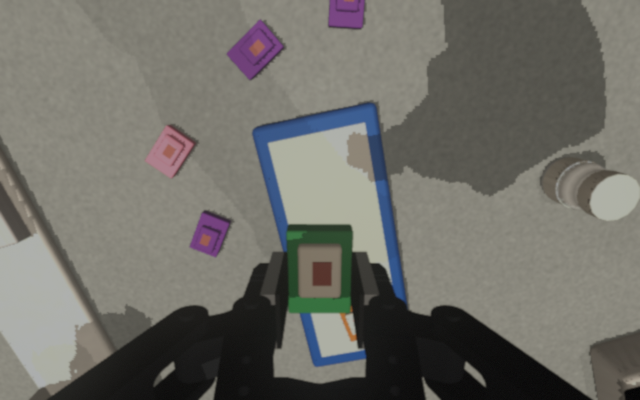

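The block is held squarely between the pads (320,270), and the spot on the pack is empty. I move up to just behind the outline to see it.

```bash
python3 -m crank '[-10.5,-30.4,-11,0,0.1,-10.5,-30.4,-11,0,0.1,-10.5,-30.4,-11,0,0.1,-10.5,-30.4,-11,0,0.1,-10.5,-30.4,-11,0,0.1]'
python3 -m crank '[-10.5,-30.4,-11,0,0.1,-10.5,-30.4,-11,0,0.1,-10.5,-30.4,-11,0,0.1,-10.5,-30.4,-11,0,0.1,-10.5,-30.4,-11,0,0.1]'
python3 -m crank '[0,0,0,-6,0.1,0,0,0,-6,0.1,0,0,0,-5,0.1,0,0,0,0,0.1,0,0,0,0,0.1]'
python3 - <<'E'
from station import grab_frame
from h import *
f=grab_frame("wrist"); np.savez("w3.npz",**f); cv2.imwrite("pics/w3.png",f["pixels"][:,:,::-1])
E
python3 d.py .459 -.157 .06 98
```

```text
clock: 4.37
eef_pos: [0.5111, 0.0103, 0.2457]
tool_rot: [0.077, 0.997, -0.0, -0.001]
contact_force: [-0.5, 1.0, -0.2]
finger_gap: 0.0271
grasp_force: 24.9
clock: 4.78
eef_pos: [0.5397, -0.1479, 0.3006]
tool_rot: [0.077, 0.997, 0.0, -0.001]
contact_force: [0.2, 1.5, -0.3]
finger_gap: 0.0274
grasp_force: 24.9
clock: 5.2
eef_pos: [0.5398, -0.1463, 0.3003]
tool_rot: [-0.07, 0.998, 0.0, -0.001]
contact_force: [0.1, -0.3, -0.3]
finger_gap: 0.0272
grasp_force: 24.9
t 5.25 pos [ 0.5399 -0.1463  0.3005] tool d mm [ 81.3   0.5 240.6] yaxis deg 98.0 zaxis [-0.001  0.    -1.   ] F [-0.2 -0.6 -0.1] gap 0.0269 grip 24.9
turn needed -0.0
```

View pics/w3.png

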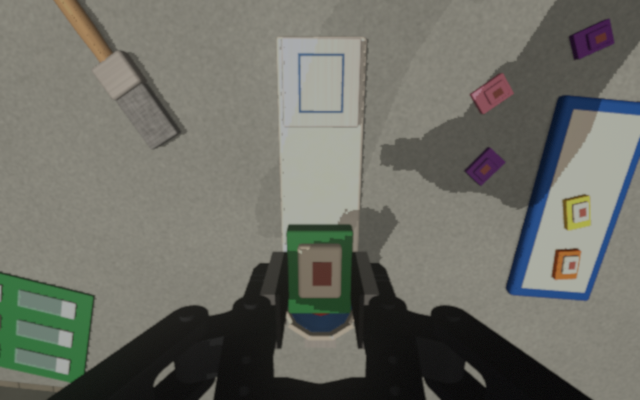

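The outline is at (321,83), square with the image, and the held block at (320,270) has the same heading.

Run:
```python
from h import *
f=dict(np.load("w3.npz"))
m=mask(f,(95,60,30),(130,255,255),(285,40,360,125)); v,u=np.nonzero(m); P=plane(f,np.c_[u,v],.03)
print("mark",len(u),ang(P),"depth",np.median(pts(f)[v,u,2]))
m=mask(f,(45,70,30),(85,255,255),(280,215,360,320)); v,u=np.nonzero(m); q=pts(f)[v,u]; print("held z",np.percentile(q[:,2],[5,30,50,70,95]))
k=q[:,2]>np.percentile(q[:,2],50)-.003; print("held",ang(plane(f,np.c_[u,v][k],np.median(q[k,2]))))
```

```text
mark 144 (array([ 457.8, -156.3]), np.float32(7.9), [58.4, 47.4]) depth 0.030863472001778525
held z [0.29579095 0.29820014 0.29853178 0.2988592  0.29965229]
held (array([ 538.6, -147.1]), np.float32(7.9), [41.2, 28.3])
```

```bash
python3 -m crank '[26,0.7,0,0,0.1,26,0.7,0,0,0.1,26.8,0.6,0,0,0.1,0,0,35,0,0.1,0,0,35,0,0.1]'
python3 -m crank '[0,0,35,0,0.1,0,0,35,0,0.1,0,0,35,0,0.1,0,0,35,0,0.1,0,0,20,0,0.1]'
python3 -m crank '[0,0,12,0,0.1,0,0,8,0,0.1,0,0,4,0,0.1,0,0,3,0,0.1,0,0,0,0,0.1]'
python3 d.py .459 -.1556 .041 97.9
```

```text
clock: 5.67
eef_pos: [0.4618, -0.156, 0.232]
tool_rot: [-0.069, 0.998, -0.001, 0.002]
contact_force: [2.7, 0.8, -0.7]
finger_gap: 0.0274
grasp_force: 24.9
clock: 6.08
eef_pos: [0.4605, -0.155, 0.0681]
tool_rot: [-0.07, 0.998, 0.0, -0.002]
contact_force: [-0.6, -0.4, -0.5]
finger_gap: 0.0274
grasp_force: 24.9
clock: 6.5
eef_pos: [0.462, -0.1555, 0.0444]
tool_rot: [-0.071, 0.997, -0.0, 0.0]
contact_force: [-0.4, -0.0, 0.2]
finger_gap: 0.0274
grasp_force: 24.9
t 6.5 pos [ 0.462  -0.1555  0.0444] tool d mm [3.  0.3 3.4] yaxis deg 98.1 zaxis [ 0. -0. -1.] F [-0.4 -0.   0.2] gap 0.0274 grip 24.9
turn needed 0.2
```

```bash
python3 -m crank '[2.5,0,1.5,0,0.1,0,0,1,0,0.1,0,0,0.6,0,0.1,0,0,0,0,0.1]'
python3 d.py .459 -.1556 .041 97.9
```

```text
clock: 6.83
eef_pos: [0.4595, -0.1559, 0.0415]
tool_rot: [-0.071, 0.997, -0.0, 0.0]
contact_force: [-0.4, 0.0, -0.6]
finger_gap: 0.0271
grasp_force: 24.9
t 6.83 pos [ 0.4595 -0.1559  0.0415] tool d mm [0.5 0.4 0.5] yaxis deg 98.2 zaxis [ 0. -0. -1.] F [-0.4  0.  -0.6] gap 0.0271 grip 24.9
turn needed 0.3
```

```bash
python3 -m crank '[0,0,0.6,0,0.1,0,0,0,0,0.1,0,0,0,0,0.5,0,0,0,0,0.5,0,0,0,0,0.5]'
python3 -m crank '[0,0,-5,0,0.5,0,0,-20,0,0.5,0,0,-35,0,0.5,0,0,-35,0,0.5,0,0,-35,0,0.5]'
python3 -m crank '[0,0,-35,0,0.0,0,0,-35,0,0.0,0,0,-35,0,0,0,0,-25,0,0,0,0,0,0,0]'
python3 d.py .71 -.1213 .30 97.9
```

```text
clock: 7.25
eef_pos: [0.4595, -0.1559, 0.0406]
tool_rot: [-0.071, 0.997, -0.0, 0.0]
contact_force: [0.9, -0.6, -0.2]
finger_gap: 0.0428
grasp_force: 0.0
clock: 7.67
eef_pos: [0.4589, -0.1558, 0.1724]
tool_rot: [-0.071, 0.997, 0.0, -0.0]
contact_force: [0.5, 0.4, -0.1]
finger_gap: 0.0429
grasp_force: 0.0
clock: 8.08
eef_pos: [0.4608, -0.1564, 0.3058]
tool_rot: [-0.071, 0.997, -0.001, 0.003]
contact_force: [0.2, -0.3, -0.0]
finger_gap: -0.0004
grasp_force: 0.0
t 8.08 pos [ 0.4608 -0.1564  0.3058] tool d mm [-251.6   -0.6    7.5] yaxis deg 98.1 zaxis [ 0.007 -0.001 -1.   ] F [ 0.2 -0.3 -0. ] gap -0.0004 grip 0.0
turn needed 0.2
```

```bash
python3 -m crank '[-36,0,-4,0,0,-36,0,-4,0,0,-36,0,0,0,0,-36,0,0,0,0,-36,0,0,0,0]'
python3 -m crank '[-36,0,0,0,0,-36,0,0,0,0,0,0,0,0,0,0,0,0,0,0,0,0,0,0,0]'
python3 - <<'E'
from station import grab_frame
from h import *
f=grab_frame("wrist"); np.savez("w4.npz",**f); cv2.imwrite("pics/w4.png",f["pixels"][:,:,::-1])
m=mask(f,(45,70,30),(85,255,255),(260,0,380,150)); v,u=np.nonzero(m)
print("block",len(u),ang(plane(f,np.c_[u,v],.039)),"z",np.median(pts(f)[v,u,2]))
m=mask(f,(0,110,60),(8,255,255),(220,60,420,390))|mask(f,(172,110,60),(180,255,255),(220,60,420,390))
n,l,s,c=cv2.connectedComponentsWithStats(m); i=1+np.argmax(s[1:,4]); print(s[i],c[i])
v,u=np.nonzero(l==i); P=pts(f)[v,u]; cen=np.median(P,0); q=P-P.mean(0); w=np.linalg.svd(q[np.linalg.norm(q,axis=1)<.03],full_matrices=False)[2][2]; print("cap c",P.mean(0),"normal",w*np.sign(w[2]),"min",P.min(0),"max",P.max(0))
E
python3 d.py .627 -.1328 .30 97.9
```

```text
clock: 8.5
eef_pos: [0.6389, -0.1299, 0.3086]
tool_rot: [-0.071, 0.997, 0.0, -0.0]
contact_force: [-0.6, -0.6, 0.3]
finger_gap: -0.0001
grasp_force: 0.0
clock: 8.92
eef_pos: [0.7082, -0.1204, 0.3081]
tool_rot: [-0.071, 0.997, -0.0, -0.001]
contact_force: [0.3, 0.2, 0.5]
finger_gap: -0.0001
grasp_force: 0.0
t 8.97 pos [ 0.708  -0.1206  0.3088] tool d mm [81.9 -0.6  8.8] yaxis deg 98.1 zaxis [-0. -0. -1.] F [-0.4  0.3  0.3] gap 0.0001 grip 0.0
turn needed 0.2Traceback (most recent call last):
  File "<stdin>", line 5, in <module>
  File "h.py", line 20, in ang
    r=cv2.minAreaRect((p[:,:2]*1000).astype(np.float32)); b=cv2.boxPoints(r)
                       ~^^^^^^
IndexError: too many indices for array: array is 1-dimensional, but 2 were indexed
```

View pics/w4.png

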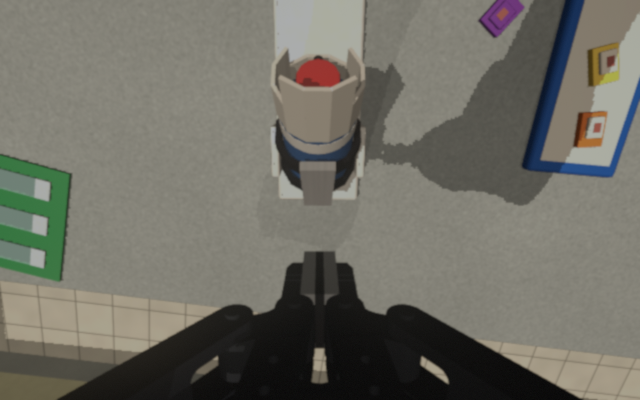

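The red cap is at (318,73), seen over the hood rim, whose top edge runs at about row 90. The block is out of this view, so I check it in the fixed cameras while measuring the cap.

Run:
```python
from station import grab_frame
from h import *
W=dict(np.load("w4.npz")); S=grab_frame("scene"); T=grab_frame("top")
for n,f,b in(("S",S,(270,185,315,225)),("T",T,(345,200,380,237))):
    v,u=np.nonzero(mask(f,(45,40,30),(90,255,255),b)); print("block",n,len(u),ang(plane(f,np.c_[u,v],.039)),np.median(pts(f)[v,u],axis=0))
yaw=np.radians(7.9); e=np.array([np.cos(yaw),np.sin(yaw)]); n_=np.array([-e[1],e[0]]); M=np.array([.4578,-.1563])
a=np.radians(35)
for n,f,b in(("W",W,(280,50,360,100)),("S",S,(230,190,265,225)),("T",T,(340,140,380,175))):
    m=mask(f,(0,110,60),(8,255,255),b)|mask(f,(172,110,60),(180,255,255),b); v,u=np.nonzero(m)
    P=pts(f)[v,u]; X=(P[:,:2]-M)@e-.170; Y=(P[:,:2]-M)@n_; Z=P[:,2]-.174
    h=-np.sin(a)*X+np.cos(a)*Z; r=np.cos(a)*X+np.sin(a)*Z
    print("cap",n,len(u),"h mm pct",np.round(np.percentile(h*1e3,[5,25,50,75,95]),1),"r",np.round(np.percentile(r*1e3,[2,50,98]),1),"Y",np.round(np.percentile(Y*1e3,[2,50,98]),1))
# hood profile + finger in wrist view: stand-frame points near centre line
P=pts(W); X=((P[...,:2]-M)@e-.170)*1e3; Y=((P[...,:2]-M)@n_)*1e3; Z=P[...,2]*1e3-174
for v in range(56,130,4): print(v,[(round(float(X[v,u])),round(float(Y[v,u])),round(float(Z[v,u])), tuple(W["pixels"][v,u].tolist())) for u in(285,303,319)])
```

```text
block S 90 (array([ 459.6, -153.9]), np.float32(10.3), [45.4, 32.3]) [ 0.46673163 -0.1497748   0.03639926]Traceback (most recent call last):
  File "<stdin>", line 5, in <module>
  File "h.py", line 20, in ang
    r=cv2.minAreaRect((p[:,:2]*1000).astype(np.float32)); b=cv2.boxPoints(r)
                       ~^^^^^^
IndexError: too many indices for array: array is 1-dimensional, but 2 were indexed
```

Run:
```python
from station import grab_frame
from h import *
W=dict(np.load("w4.npz")); S=dict(np.load("scene0.npz")); T=dict(np.load("top0.npz"))
yaw=np.radians(7.9); e=np.array([np.cos(yaw),np.sin(yaw)]); n_=np.array([-e[1],e[0]]); M=np.array([.4578,-.1563])
a=np.radians(35)
for n,f,b in(("W",W,(280,50,360,100)),("S",S,(230,190,265,225)),("T",T,(340,140,380,175))):
    m=mask(f,(0,100,60),(8,255,255),b)|mask(f,(172,100,60),(180,255,255),b); v,u=np.nonzero(m)
    P=pts(f)[v,u]; X=(P[:,:2]-M)@e-.170; Y=(P[:,:2]-M)@n_; Z=P[:,2]-.174
    h=-np.sin(a)*X+np.cos(a)*Z; r=np.cos(a)*X+np.sin(a)*Z
    print("cap",n,len(u),"h mm pct",np.round(np.percentile(h*1e3,[5,25,50,75,95]),1),"r",np.round(np.percentile(r*1e3,[2,50,98]),1),"Y",np.round(np.percentile(Y*1e3,[2,50,98]),1))
P=pts(W); X=((P[...,:2]-M)@e-.170)*1e3; Y=((P[...,:2]-M)@n_)*1e3; Z=P[...,2]*1e3-174
for v in range(56,112,5): print(v,[(round(float(X[v,u])),round(float(Y[v,u])),round(float(Z[v,u]))) for u in(281,303,319)])
# finger width at tip rows
for v in(256,270,285): 
    z=W["range_z"][v]; k=np.nonzero((z[280:360]<.2))[0]; print(v,k.min()+280,k.max()+280,[(round(float(x),1) for x in ()),np.round(P[v,k.min()+282],3),np.round(P[v,k.max()+278],3)][1:])
```

```text
cap W 1013 h mm pct [3.4 4.2 4.6 5.1 5.6] r [-23.2  -1.2   8.6] Y [-15.1  -0.3  13.7]
cap S 15 h mm pct [ 0.4  3.4  3.8  4.6 11.9] r [-11.2  -1.5  22.4] Y [ 3.6 14.3 23.3]
cap T 61 h mm pct [1.4 3.6 5.2 6.8 9. ] r [-10.3  -1.3  10.1] Y [-11.2   2.4  14.1]
56 [(-16, -27, -2), (-18, -12, -27), (-16, 0, -12)]
61 [(-12, -27, -5), (-14, -12, -27), (-12, 0, -2)]
66 [(-9, -27, -8), (-9, -11, -1), (-9, 0, 1)]
71 [(-6, -28, -11), (-5, -11, 3), (-5, 0, 2)]
76 [(-1, -23, 41), (-2, -11, 4), (-2, 0, 4)]
81 [(2, -23, 42), (1, -11, 8), (1, 0, 6)]
86 [(5, -23, 38), (5, -11, 10), (5, 0, 10)]
91 [(8, -24, 32), (8, -9, 47), (8, 0, 48)]
96 [(11, -24, 27), (11, -9, 44), (11, 0, 44)]
101 [(15, -25, 18), (14, -10, 38), (14, 0, 39)]
106 [(18, -26, 12), (17, -10, 32), (7, 0, 269)]
111 [(22, -27, 3), (21, -10, 28), (20, 0, 29)]
256 304 335 [array([ 0.699, -0.128,  0.309]), array([ 0.697, -0.117,  0.309])]
270 286 353 [array([ 0.703, -0.134,  0.315]), array([ 0.7  , -0.109,  0.314])]
285 284 355 [array([ 0.704, -0.134,  0.325]), array([ 0.701, -0.109,  0.325])]
```

The cap top is 4.6 mm above mid height, and three views agree. A vertical tool fits: the hood's edge starts at X≈+5 mm behind the cap centre, and the closed fingers will reach only to about X=-2. I come down in front of the hood and feel for contact.

```bash
python3 -m crank '[32,0,0,0,0,32,0,0,0,0,31.6,0,0,0,0,0,0,0,0,0,0,0,0,0,0]'
python3 -m crank '[0,0,30,0,0,0,0,30,0,0,0,0,25,0,0,0,0,15,0,0,0,0,6,0,0]'
python3 -m crank '[0,0,5,0,0,0,0,2,0,0,0,0,0,0,0,0,0,0,0,0]'
python3 d.py .6133 -.1347 .186 97.9
```

```text
clock: 9.48
eef_pos: [0.6128, -0.1344, 0.3102]
tool_rot: [-0.07, 0.998, -0.0, 0.001]
contact_force: [-0.1, 1.1, 0.0]
finger_gap: -0.0002
grasp_force: 0.0
clock: 9.9
eef_pos: [0.6137, -0.1332, 0.2004]
tool_rot: [-0.071, 0.997, 0.0, -0.001]
contact_force: [-0.2, 0.1, -0.5]
finger_gap: 0.0
grasp_force: 0.0
clock: 10.23
eef_pos: [0.6147, -0.1337, 0.1966]
tool_rot: [-0.071, 0.997, -0.0, 0.001]
contact_force: [-0.1, -0.4, -0.0]
finger_gap: 0.0
grasp_force: 0.0
t 10.23 pos [ 0.6147 -0.1337  0.1966] tool d mm [ 1.6 -0.8 10.6] yaxis deg 98.2 zaxis [ 0.001 -0.    -1.   ] F [-0.1 -0.4 -0. ] gap 0.0 grip 0.0
turn needed 0.3
```

```bash
python3 -m crank '[1.5,-0.7,3,0,0,0,0,3,0,0,0,0,0,0,0]'
python3 -m crank '[0,0,1.5,0,0,0,0,0,0,0]'
python3 -m crank '[0,0,1.5,0,0,0,0,0,0,0]'
python3 -m crank '[0,0,1.5,0,0,0,0,0,0,0]'
python3 -m crank '[0,0,1.5,0,0,0,0,0,0,0]'
```

```text
clock: 10.48
eef_pos: [0.6126, -0.1346, 0.1893]
tool_rot: [-0.071, 0.997, 0.0, -0.0]
contact_force: [0.6, -0.2, -0.7]
finger_gap: -0.0004
grasp_force: 0.0
clock: 10.65
eef_pos: [0.6128, -0.1345, 0.1879]
tool_rot: [-0.071, 0.997, 0.0, -0.0]
contact_force: [0.3, 0.1, 1.1]
finger_gap: 0.0002
grasp_force: 0.0
clock: 10.82
eef_pos: [0.6128, -0.1345, 0.1864]
tool_rot: [-0.071, 0.997, 0.0, -0.0]
contact_force: [0.1, -0.4, 0.2]
finger_gap: 0.0003
grasp_force: 0.0
clock: 10.98
eef_pos: [0.6127, -0.1346, 0.1848]
tool_rot: [-0.071, 0.997, 0.0, -0.0]
contact_force: [0.1, 0.4, -0.1]
finger_gap: 0.0
grasp_force: 0.0
clock: 11.15
eef_pos: [0.6129, -0.1346, 0.1835]
tool_rot: [-0.071, 0.997, -0.0, 0.0]
contact_force: [-1.3, 0.1, 3.6]
finger_gap: -0.0001
grasp_force: 1.1
```

```bash
python3 -m crank '[0,0,2,0,0,0,0,0,0,0]'
python3 -m crank '[0,0,2,0,0,0,0,0,0,0]'
python3 -m crank '[0,0,2,0,0,0,0,0,0,0]'
```

```text
clock: 11.32
eef_pos: [0.6129, -0.1346, 0.1815]
tool_rot: [-0.071, 0.997, -0.0, 0.0]
contact_force: [0.3, 0.7, 3.5]
finger_gap: -0.0003
grasp_force: 1.7
clock: 11.48
eef_pos: [0.6129, -0.1346, 0.1795]
tool_rot: [-0.071, 0.997, -0.0, 0.0]
contact_force: [0.3, -0.3, 5.1]
finger_gap: 0.0001
grasp_force: 2.3
clock: 11.65
eef_pos: [0.6129, -0.1347, 0.1776]
tool_rot: [-0.071, 0.997, -0.0, 0.0]
contact_force: [-0.1, 0.4, 6.9]
finger_gap: 0.0002
grasp_force: 2.8
```

```bash
python3 -m crank '[0,0,1.2,0,0,0,0,1.2,0,0,0,0,0,0,0,0,0,0,0,0]'
python3 -m crank '[0,0,0,0,0,0,0,0,0,0,0,0,0,0,0,0,0,0,0,0]'
python3 - <<'E'
from station import grab_frame
from h import *
f=grab_frame("scene"); cv2.imwrite("pics/press.png",cv2.resize(f["pixels"][160:300,190:340],(600,560),interpolation=2)[:,:,::-1])
E
```

```text
clock: 11.98
eef_pos: [0.6127, -0.1348, 0.1754]
tool_rot: [-0.071, 0.997, -0.0, -0.0]
contact_force: [-2.0, -0.3, 7.1]
finger_gap: -0.0001
grasp_force: 3.4
clock: 12.32
eef_pos: [0.6127, -0.1348, 0.1754]
tool_rot: [-0.071, 0.997, -0.0, -0.0]
contact_force: [-1.7, -1.3, 6.4]
finger_gap: 0.0
grasp_force: 3.4
```

View pics/press.png

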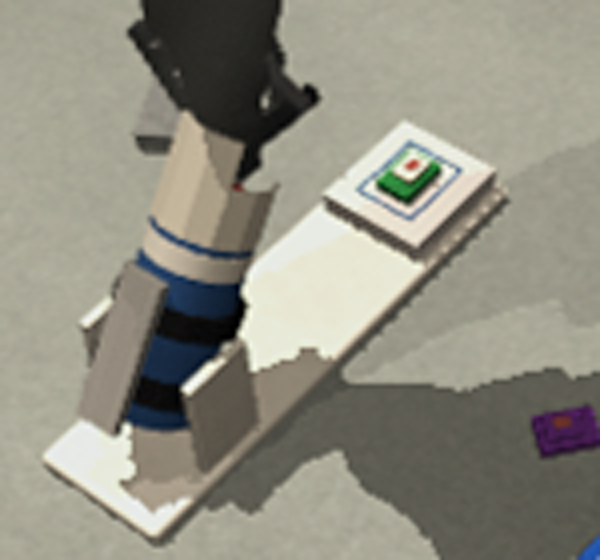

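The picture shows the block centred in the outline (crop 410,180) and the fingers on the cap (240,180) in front of the hood. By force and travel the cap is about 6–7 mm down. I add a touch for margin, then release and retreat.

```bash
python3 -m crank '[0,0,0.8,0,0,0,0,0,0,0,0,0,0,0,0,0,0,0,0,0,0,0,0,0,0]'
python3 -m crank '[0,0,-3,0,0,0,0,-5,0,0,0,0,-8,0,0,0,0,-20,0,0,0,0,-30,0,0]'
python3 -m crank '[0,0,-30,0,0,0,0,-30,0,0,0,0,-20,0,0,0,0,0,0,0,0,0,0,0,0]'
python3 -m crank '[-32,0,0,0,0,-32,0,0,0,0,-32,0,0,0,0,0,0,0,0,0,0,0,0,0,0]'
python3 - <<'E'
from station import grab_frame
from h import *
W=grab_frame("wrist"); S=grab_frame("scene")
v,u=np.nonzero(mask(S,(45,70,30),(85,255,255),(270,185,315,225))); print("block",len(u),u.mean(),v.mean(),ang(plane(S,np.c_[u,v],.036)))
e=np.array([np.cos(np.radians(7.9)),np.sin(np.radians(7.9))]); M=np.array([.4578,-.1563]); b=(270,30,370,110)
m=mask(W,(0,110,60),(8,255,255),b)|mask(W,(172,110,60),(180,255,255),b); v,u=np.nonzero(m); P=pts(W)[v,u]
print("cap h",len(u),np.median(-.5736*((P[:,:2]-M)@e-.170)+.8192*(P[:,2]-.174))*1e3)
E
python3 d.py .6133 -.1347 .186
```

```text
clock: 12.78
eef_pos: [0.6128, -0.1348, 0.1747]
tool_rot: [-0.071, 0.997, -0.0, 0.0]
contact_force: [-2.4, -0.4, 7.6]
finger_gap: -0.0003
grasp_force: 3.6
clock: 13.2
eef_pos: [0.6119, -0.1342, 0.2394]
tool_rot: [-0.071, 0.997, 0.0, -0.002]
contact_force: [0.4, 0.5, 0.7]
finger_gap: -0.0001
grasp_force: 0.0
clock: 13.62
eef_pos: [0.6132, -0.1345, 0.3217]
tool_rot: [-0.071, 0.997, -0.0, 0.001]
contact_force: [-0.7, -0.9, -1.2]
finger_gap: 0.0001
grasp_force: 0.0
clock: 14.03
eef_pos: [0.7083, -0.1202, 0.3178]
tool_rot: [-0.072, 0.997, 0.0, -0.001]
contact_force: [-0.2, 0.0, -0.1]
finger_gap: -0.0001
grasp_force: 0.0
block 65 291.2769230769231 205.2923076923077 (array([ 458.6, -155.1]), np.float32(5.7), [42.2, 28.7])
cap h 928 4.677231538212529
t 14.13 pos [ 0.7072 -0.1211  0.3194] tool d mm [ 9.460e+01 -1.000e-01  1.336e+02] yaxis deg 98.1 zaxis [-0.002 -0.    -1.   ] F [ 0.4 -0.4 -0.2] gap 0.0001 grip 0.0
```

The cap is back up at 4.7 mm, the block is in place, and the robot is clear of everything.

```bash
python3 -c "
from station import bot
print(bot.close_job())"
```

```text
the job is handed in; nothing more can be done
None
```

The green block lies wax up inside the outline, about 1–2 mm off centre by camera. The cap was pressed an estimated 7–8 mm and sprang back up, and I handed the job in at about 14 s; no verdict came back.

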